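# Brake the kettle tray, shut the lid, free the tray

### The arm

A 7-joint arm with a two-finger parallel gripper is mounted at the origin on the work surface. World frame = base frame: x ahead of the robot, y to its left, z up, the work surface at z = 0. Lengths are in m, angles in rad, forces in N, time in s.
With the tool pointing down it reaches from about 0.425 to 0.925 m from the base axis. Payload 6.8 kg.
Tool frame: the origin (TCP) lies at the very end of the fingers, on their centre line; the grasp point (between the pads) lies 19 mm behind it (r.tcp_to_grasp is the distance from the TCP to the grasp point, in m); z points along the fingers, y is the line along which they close (so a half turn about z gives the same grasp; the last joint's range is limited). The gripper opens to 85 mm and grips with 20 to 120 N. Pads are 22 mm wide; open, the fingers measure 114 mm over their backs; the gripper's body (76 mm by 85 mm) begins 54 mm behind the grasp point. The pads swing forward as they close: fully open they stand 13 mm farther back than shut.
Start: joints at [-1.293, 0.477, 0.022, 1.555, -0.011, 1.109, -0.083], TCP at [0.254, 0.625, 0.231] pointing down, gripper open.
Joint ranges: [-2.96, 2.96], [-0.34, 2.1], [-1.41, 1.46], [0.24, 2.44], [-1.37, 4.51], [0.17, 1.92], [-2.96, 2.96]. Speed limits (rad/s): [2.39, 2.39, 3.14, 3.14, 3.14, 3.14, 3.14].

### API

Orientations are given as a rotation vector (axis times angle).
In Python, from bench import r gives the robot as it stands.
- The arm moves only by the tool step_arm, never from a script. Its argument "moves" is a list of rows, each a list of 7 numbers: the shift along the tool's x, y, z in mm, then the turn, a rotation vector about the tool's x, y, z in rad, then the finger opening in mm, from 0 to 85.4. A call has 1 to 8 rows; each row is the pose to reach, as a shift and turn from the pose commanded when the call began, along the tool's axes at that moment; what a row does not reach only later rows make up. A row lasts 1/10 s, in which the tool goes at most 50 mm and 8.59 degrees, less where a joint would pass 70% of its speed; a pose out of reach is approached as far as the arm can. A call with a gripper value outside its range is refused whole. The fingers move at their own pace and stop on an object; "grip_force" is the grip in N (left out, the last holds). Time passes only in rows, so rows that repeat a pose let the fingers close. It gives the time, the measured TCP pose, the force, the opening and the grip force at its end, in the units of the state.
- r.get_obs(): the state, without advancing time (a new reading comes with each control period).
- r.grab_frame(name): name is "scene" or "top"; returns a dict with "image" (400x640x3 uint8, red, green, blue), "depth" (400x640 float32, m along the optical axis (not along the pixel's ray), 0 where there is no reading), "mtx" (3x3 intrinsics, pixels), "rvec" (rotation vector, rad) and "tvec" (3), from world to camera coordinates, as OpenCV has them. Camera axes: x right, y down, z forward; pixel columns grow to the right and rows downward; lengths in m; the calibration is good to about 2 mm. A picture is of the moment at which its call begins.
- r.hand_in(): hands the job in; it is judged then, once.
The state is a dict: "clock": time; "joints": joint angles; "qvel": joint speeds; "tau": joint torques, N m; "tcp_pos": TCP position; "orientation": TCP orientation; "contact_force": force on the tool from outside, world axes, zero at the start; "moment": the same for the moment, N m; "grip_width": finger opening in m; "gripper_force": force on a finger pad.
Only numpy, scipy, OpenCV 4.12 (cv2) and the standard library are available. Lean on these libraries where they do the work, as an engineer would, in place of code of your own. Each camera call takes 0.05 s, during which the arm holds its last target. There are 200 camera calls.

### The job

The kettle stands on a rolling tray that must not roll or shift while you work on it. Push the tray's red brake pedal down firmly until its foot bites and the brake holds by itself (but do not crush the foot), let go and press the kettle's half-open lid gently but fully shut, then flick the brake pedal all the way back up so that the tray is free again. Leave the jug, bottle and brush where they are.

Things in the scene. Friction and masses are not known exactly. Their poses are not given: they have to be found in the camera images.
- base: Flat aluminium guide plate fixed to the worktop, 320 x 330 x 10 mm. Origin at worktop level; its x axis is the direction in which the tray can roll, its y axis points from the pedal towards the kettle (the plate runs from y = -180 to +150 mm). Only its place and yaw vary.
- tray_zone (a point): Fixed point on the base: middle of the tray's range, at the height of the tray's top (42 mm above the worktop). The wooden tray, 240 x 240 mm, rolls along the base's x with about 1 N when the brake is off; it can start up to 20 mm either way off this point.
- strip_mid (a point): Fixed point on top of the base plate (10 mm above the worktop), at the middle of a dark rubber strip 45 mm wide that lies along the base's x under the brake foot. The strip's top is 4 to 16 mm above this point: it is worn, and its height differs from case to case and is not given.
- brake_hinge (a point): Axis of the brake lever, on the tray's edge, 55 mm above the worktop. The axis runs along the base's x; the lever sticks out from it towards the base's -y.
- brake (a joint): Angle of the brake lever, rad: 0 = fully up; at q the lever points 0.65 - q above level; limit 1.0. It can start a little below fully up. The hinge is stiff and stays where it is left; about 6 N at the pedal moves it when nothing is in its way. Between about 0.5 and 0.85 the foot meets its strip (when differs from case to case) and the brake bites. Back up means below 0.2.
- foot_tip (a point): Lowest point of the black rubber foot under the lever, uncompressed, 50 mm from the hinge and 35 mm below the lever. On the strip it pushes back by about 15 N per mm, that is about 5 N per mm at the pedal. A downward push at the pedal's centre that grows to about 14 N sets the brake well and it keeps biting when let go; below 10 N it does not bite enough, above 19 N the foot is crushed.
- pedal: Red plate at the end of the brake lever, 36 mm wide (along the base's x), 40 mm long, 10 mm thick. Origin at its centre, 90 mm from the hinge axis; x along the base's x, y towards the hinge, z out of its top face. It can be pushed down on its top, or pinched from above across its 36 mm and lifted round the hinge; only worktop lies under it. The lever behind it is 24 mm wide.
- kettle: Steel kettle docked on its round power base on the tray (moves only with the tray), about 155 mm across at the foot and 130 mm at the top, 160 mm tall. Origin at the centre of its foot, 60 mm above the worktop, axes as the base's. Spout towards -x, black handle towards +x.
- lid (a joint): Angle of the kettle's lid, rad: 0 = shut, 0.55 to 0.75 at the start, its spout-side edge up. A flat steel disc 110 mm across, 8 mm thick. Its hinge is stiff and stays where it is left: about 4 N at lid_press moves it; from about 0.025 down it squeezes a springy seal (about 4 N more per mm at lid_press); a push of about 10 N there shuts it well. Fully shut means below 0.05. More than 25 N on the kettle is too much.
- lid_hinge (a point): Lid's hinge axis on the handle side of the kettle's mouth, along the base's y, 221 mm above the worktop; the shut lid runs from here 110 mm towards the base's -x.
- lid_press (a point): Point on the lid's top face 80 mm from the hinge, on the spout side, where it can be pressed down; 229 mm above the worktop when shut. Moves with the lid.
- jug: Clear plastic measuring jug, 100 mm across, 125 mm tall, with a handle. Origin at its foot. Leave it alone.
- bottle: Empty glass bottle with a white twist cap, 68 mm across, 210 mm tall. Origin at its foot. Leave it alone.
- brush: Green silicone bottle brush lying down, 230 mm long, 43 mm high. Origin underneath where handle meets head. Leave it alone.

How it is judged:
By the outcome, as a careful person would: the job done as asked, in the order asked, and still so for the second after the job is handed in, with the robot touching nothing.
It also fails if it takes over 72 s, if anything falls off the work surface, if the arm or the gripper's body presses on something with over 40 N, if the wrist force passes 120 N, or if a joint passes its speed limit or range.

## Working session

There is one attempt and no reset: what is moved stays moved. The work goes in short steps, Python scripts to look and compute and a tool call to move; the robot and the scene stay as the last step left them, time stands still between calls to the robot, and variables do not carry over. Pictures are saved under pics/ and viewed, at most 10 in all, crops included, and the job is handed in when it is done.

Besides the shell and the picture viewer there is one more tool, called after "Call:" by a JSON object that holds its "fn" and its "kwargs", one argument or row to a line. step_arm: Moves the arm, as the interface text tells. Its arguments: {"type":"object","properties":{"moves":{"type":"array","items":{"type":"array","items":{"type":"number"}}},"grip_force":{"type":"number"}},"required":["moves"]}

```bash
mkdir -p pics; cat > h.py <<'E'
import numpy as np, cv2
from bench import r
def grab(n):
    f=r.grab_frame(n); np.savez(f'/tmp/{n}.npz',**f); return f
def pts(f):
    d=f['depth'].astype(float); K=f['mtx']; v,u=np.mgrid[:400,:640]
    P=np.stack([(u-K[0,2])/K[0,0]*d,(v-K[1,2])/K[1,1]*d,d],-1)
    R=cv2.Rodrigues(np.array(f['rvec'],float))[0]
    W=(P-np.array(f['tvec']).ravel())@R; W[d==0]=np.nan; return W
E
python3 - <<'E'
from h import *
for n in('scene','top'):
    f=grab(n); cv2.imwrite(f'pics/{n}0.png',f['image'][:,:,::-1])
    W=pts(f); hsv=cv2.cvtColor(f['image'],cv2.COLOR_RGB2HSV)
    m=((hsv[...,0]<8)|(hsv[...,0]>172))&(hsv[...,1]>150)&(hsv[...,2]>70)
    v,u=np.where(m); print(n,m.sum(),u.mean(),v.mean(),np.nanmedian(W[m],0),np.nanmin(W[m],0),np.nanmax(W[m],0))
    R=cv2.Rodrigues(np.array(f['rvec'],float))[0]; print('cam',-R.T@np.array(f['tvec']).ravel())
o=r.get_obs(); print(o)
E
```

```text
scene 93 290.4731182795699 229.56989247311827 [ 0.51929243 -0.08294532  0.1191932 ] [-0.71009957 -0.09080533  0.09936009] [0.53238725 0.44076008 0.18188638]
cam [ 1.08893158 -0.72196271  0.7703053 ]
top 118 356.96610169491527 192.94915254237287 [ 0.51251144 -0.07279487  0.1131665 ] [ 0.49644631 -0.08916166  0.10050145] [ 0.52988645 -0.05875516  0.12592546]
cam [0.29018645 0.03457557 1.15981741]
{'clock': 0.1, 'joints': array([-1.29306257,  0.47770614,  0.02235071,  1.55634898, -0.01152407,
        1.10930224, -0.08313083]), 'qvel': array([-0.00110846, -0.00249305, -0.00284877, -0.0033646 , -0.00016214,
        0.00208169,  0.00034106]), 'tau': array([ 4.39150390e-03, -5.97761929e+01,  1.61373764e+00, -2.81956744e+01,
        1.28631681e-02,  5.00426118e-03, -3.46913112e-05]), 'tcp_pos': array([0.25383139, 0.62487947, 0.23043218]), 'orientation': array([-6.02316822e-01, -3.08309361e+00,  2.54870204e-03]), 'contact_force': array([-0.38040735, -0.3608281 ,  0.30139664]), 'moment': array([0.00291245, 0.06951807, 0.01610706]), 'gripper_force': 0.0, 'grip_width': 0.0854760368039856}
```

View pics/scene0.png

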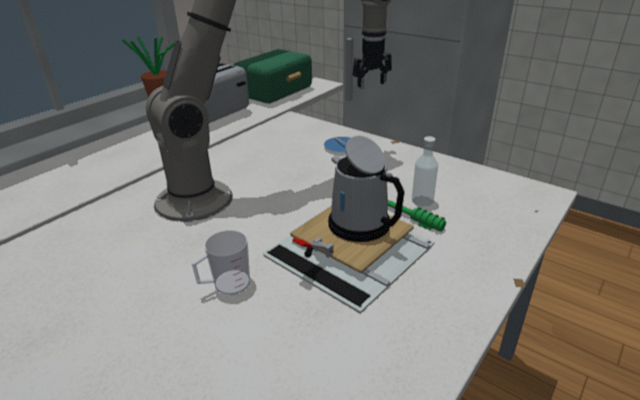

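View pics/top0.png

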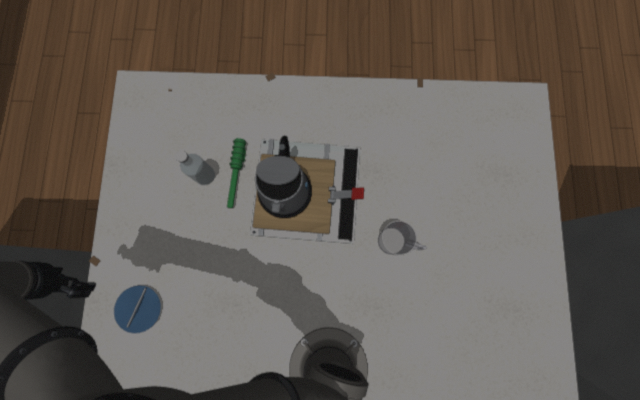

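The top view shows the pedal at (357,193), kettle at (283,185) with its handle at the top (284,140), jug at (395,238), bottle at (195,168) and brush at (237,170). The scene view shows the half-open lid at (365,157) with its spout side up.

```bash
python3 - <<'E'
from h import *
f=dict(np.load('/tmp/top.npz')); W=pts(f); im=f['image']; hsv=cv2.cvtColor(im,cv2.COLOR_RGB2HSV)
def rect(m,z=None):
    q=W[m]; q=q[~np.isnan(q[:,0])]; rc=cv2.minAreaRect((q[:,:2]*1000).astype(np.float32)); return np.round(rc[0],1),np.round(rc[1],1),round(rc[2],2),'z',np.round(np.percentile(q[:,2],[5,50,95]),4),len(q)
v,u=np.mgrid[:400,:640]
roi=(u>245)&(u<375)&(v>125)&(v<250)
dark=roi&(hsv[...,2]<50)&(u>334)&(W[...,2]<.04)
print('strip',rect(dark))
wood=roi&(hsv[...,1]>70)&(hsv[...,0]>9)&(hsv[...,0]<25)&(W[...,2]<.055)&(W[...,2]>.03)
print('wood',rect(wood))
red=roi&((hsv[...,0]<8)|(hsv[...,0]>172))&(hsv[...,1]>150)&(hsv[...,2]>70)
print('pedal top',rect(red))
# same from scene
g=dict(np.load('/tmp/scene.npz')); V=pts(g); h2=cv2.cvtColor(g['image'],cv2.COLOR_RGB2HSV)
vv,uu=np.mgrid[:400,:640]
m2=((h2[...,0]<8)|(h2[...,0]>172))&(h2[...,1]>150)&(h2[...,2]>70)&(uu>250)&(uu<340)&(vv>210)
print('pedal scene',m2.sum(),np.nanmean(V[m2],0),np.nanmin(V[m2],0),np.nanmax(V[m2],0))
for nm,X in(('top',W),('scene',V)):
    k=(np.abs(X[...,0]-.53)<.2)&(np.abs(X[...,1]-.13)<.15)&(X[...,2]>.205)
    q=X[k]; print(nm,'lid',len(q),q.mean(0),q.min(0),q.max(0))
    hi=q[q[:,2]>.238]
    c=hi.mean(0); n=np.linalg.svd(hi-c)[2][2]; n*=np.sign(n[2]); print('  plane',c,n,np.abs((hi-c)@n).mean())
for nm,X in(('top',W),('scene',V)):
    k=(np.abs(X[...,0]-.53)<.09)&(np.abs(X[...,1]-.12)<.09)&(X[...,2]>.08)&(X[...,2]<.2)
    q=X[k]; print('body',nm,len(q),q.mean(0),q.min(0),q.max(0))
cv2.imwrite('pics/a.png',np.hstack([cv2.resize(im[130:250,240:380,::-1],None,fx=3,fy=3,interpolation=2),cv2.resize(g['image'][130:270,260:430,::-1],(437,360),interpolation=2)])[:, :800])
E
```

```text
strip (array([533.4, -53.1]), array([ 40.8, 296.5]), 86.64, 'z', array([0.0116, 0.0152, 0.0188]), 990)
wood (array([524.3, 117.3]), array([235.7, 236.5]), 86.63, 'z', array([0.038 , 0.0418, 0.0456]), 2691)
pedal top (array([513. , -73.9]), array([30.3, 33.4]), 89.26, 'z', array([0.1021, 0.1132, 0.1238]), 118)
pedal scene 86 [ 0.51947563 -0.08101313  0.11709216] [ 0.49783893 -0.09080533  0.09936009] [ 0.53238725 -0.0620966   0.12723486]
top lid 2057 [0.51958416 0.14487646 0.24096255] [0.43381748 0.08269291 0.20517793] [0.64511205 0.21088548 0.29318603]
  plane [0.53157313 0.1469444  0.26543094] [ 0.57135161 -0.0350705   0.81995573] 0.0011274523634095617
scene lid 2087 [0.54356065 0.13221686 0.24091505] [0.435116   0.08144454 0.20501317] [0.64846076 0.20350865 0.29283807]
  plane [0.53683395 0.14375769 0.26293654] [ 0.58314173 -0.04535065  0.8111036 ] 0.0013219681230805702
body top 474 [0.4779444  0.11900145 0.14710839] [0.44855239 0.07458474 0.08010633] [0.56013173 0.20891773 0.19994223]
body scene 2349 [0.55706021 0.10191817 0.14035538] [0.46385807 0.07130446 0.0800308 ] [0.61902539 0.19133205 0.19976949]
```

View pics/a.png

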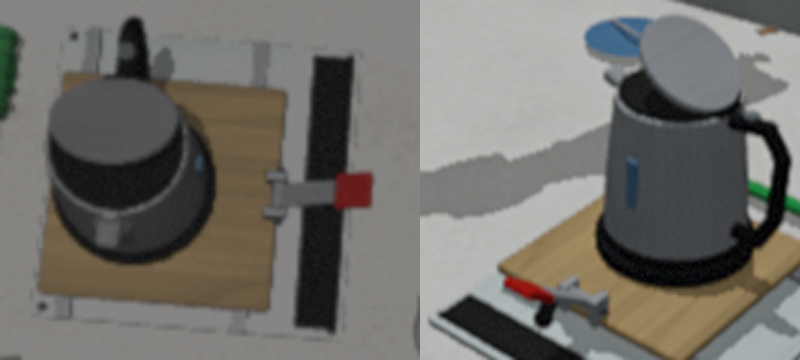

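The crop confirms the lever and pedal at the tray edge, with the pedal fully up and nothing close beside it. The lid is hinged at the handle side.

```bash
cat >> h.py <<'E'
from scipy.spatial.transform import Rotation as Ro
yaw=np.radians(-3.37); bx=np.array([np.cos(yaw),np.sin(yaw),0]); by=np.array([-bx[1],bx[0],0])
def down(sign):  # tool y along sign*bx, z down
    y=sign*bx; z=np.array([0,0,-1.]); return Ro.from_matrix(np.stack([np.cross(y,z),y,z],1))
def row(p,Rt,o=None):
    o=o or r.get_obs(); R0=Ro.from_rotvec(o['orientation'])
    return np.round(np.r_[R0.inv().apply(np.array(p)-o['tcp_pos'])*1000,(R0.inv()*Rt).as_rotvec()],3)
E
python3 - <<'E'
from h import *
o=r.get_obs(); print(Ro.from_rotvec(o['orientation']).as_matrix().round(2), bx)
for s in(1,-1):
    for p in((.254,.625,.38),(.512,-.078,.38),(.512,-.078,.15)): print(s,row(p,down(s)).tolist())
E
```

```text
[[-0.93  0.38 -0.  ]
 [ 0.38  0.93 -0.  ]
 [-0.   -0.   -1.  ]] [ 0.99827074 -0.05878369  0.        ]
1 [-0.126, -0.069, -149.568, -0.001, 0.001, 1.244]
1 [-503.736, -554.279, -148.612, -0.001, 0.001, 1.244]
1 [-503.713, -553.904, 81.388, -0.001, 0.001, 1.244]
-1 [-0.126, -0.069, -149.568, -0.001, -0.001, -1.898]
-1 [-503.736, -554.279, -148.612, -0.001, -0.001, -1.898]
-1 [-503.713, -553.904, 81.388, -0.001, -0.001, -1.898]
```

Call:
{"fn": "step_arm", "kwargs": {
  "moves": [
    [0,0,-150,0,0,0,0],
    [0,0,-150,0,0,0,0],
    [0,0,-150,0,0,0,0],
    [0,0,-150,0,0,0,0]
  ]
}}

```text
clock: 0.5
tcp_pos: [0.2551, 0.628, 0.3898]
orientation: [0.603, 3.082, 0.021]
contact_force: [-0.1, 1.1, -0.5]
grip_width: 0.0284
gripper_force: 0.0
```

Call:
{"fn": "step_arm", "kwargs": {
  "moves": [
    [-504,-554,0,0,0,1.244,0],
    [-504,-554,0,0,0,1.244,0],
    [-504,-554,0,0,0,1.244,0],
    [-504,-554,0,0,0,1.244,0],
    [-504,-554,0,0,0,1.244,0],
    [-504,-554,0,0,0,1.244,0],
    [-504,-554,0,0,0,1.244,0],
    [-504,-554,0,0,0,1.244,0]
  ]
}}

```text
clock: 1.3
tcp_pos: [0.3922, 0.2478, 0.3809]
orientation: [-2.244, -2.198, 0.0]
contact_force: [0.8, -0.3, 0.4]
grip_width: 0.0
gripper_force: 0.0
```

```bash
python3 - <<'E'
from h import *
print(row((.512,-.078,.38),down(1)).tolist())
E
```

```text
[-323.196, 126.641, 0.806, -0.0, -0.0, 0.038]
```

Call:
{"fn": "step_arm", "kwargs": {
  "moves": [
    [-323,127,0,0,0,0.038,0],
    [-323,127,0,0,0,0.038,0],
    [-323,127,0,0,0,0.038,0],
    [-323,127,0,0,0,0.038,0],
    [-323,127,0,0,0,0.038,0],
    [-323,127,0,0,0,0.038,0],
    [-323,127,0,0,0,0.038,0],
    [-323,127,0,0,0,0.038,0]
  ]
}}

```text
clock: 2.1
tcp_pos: [0.5144, -0.0821, 0.3813]
orientation: [2.289, 2.148, -0.003]
contact_force: [-0.3, -0.6, -0.4]
grip_width: -0.0
gripper_force: 0.0
```

Call:
{"fn": "step_arm", "kwargs": {
  "moves": [
    [0,0,230,0,0,0,0],
    [0,0,230,0,0,0,0],
    [0,0,230,0,0,0,0],
    [0,0,230,0,0,0,0],
    [0,0,230,0,0,0,0],
    [0,0,230,0,0,0,0]
  ]
}}

```text
clock: 2.7
tcp_pos: [0.5106, -0.074, 0.1473]
orientation: [-2.275, -2.158, 0.011]
contact_force: [-0.6, 0.6, 0.0]
grip_width: 0.0
gripper_force: 0.0
```

```bash
python3 - <<'E'
from h import *
f=grab('scene'); g=grab('top')
cv2.imwrite('pics/b.png',np.hstack([cv2.resize(f['image'][170:280,240:360,::-1],(436,400)),cv2.resize(g['image'][150:240,300:390,::-1],(360,360))[:, :].repeat(1,0) if 0 else cv2.resize(g['image'][150:240,300:390,::-1],(360,400))]))
print(row((.512,-.078,.15),down(1)).tolist(), r.get_obs()['contact_force'],r.get_obs()['joints'])
E
```

```text
[-3.269, -2.098, 1.71, -0.001, 0.0, 0.006] [0.77561922 0.35414494 0.74044922] [-0.51487148  0.37914777  0.67209738  2.03501032 -0.31699175  0.83036157
  0.28648086]
```

View pics/b.png

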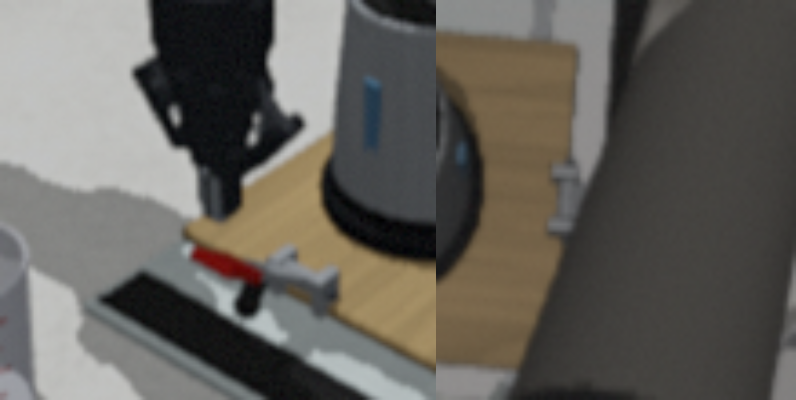

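The fingertips stand about 35 mm above the red pedal and line up with it. Next I go down the arc.

Call:
{"fn": "step_arm", "kwargs": {
  "moves": [
    [0,0,10,0,0,0.005,0],
    [0,0,20,0,0,0.005,0],
    [0,0,20,0,0,0.005,0],
    [0,0,20,0,0,0.005,0]
  ]
}}

```text
clock: 3.2
tcp_pos: [0.5143, -0.0748, 0.1315]
orientation: [2.285, 2.156, 0.001]
contact_force: [-0.3, 0.5, 0.4]
grip_width: -0.0001
gripper_force: 0.0
```

```bash
python3 - <<'E'
from h import *
print(row((.512,-.073,.125),down(1)).tolist(), r.get_obs()['contact_force'],r.get_obs()['tcp_pos'])
E
```

```text
[1.704, -2.407, 6.53, 0.0, -0.0, 0.001] [-0.25129244  0.49175978  0.40788062] [ 0.51430183 -0.07484197  0.13153016]
```

Call:
{"fn": "step_arm", "kwargs": {
  "moves": [
    [0,-2,7,0,0,0,0],
    [0,-2,12,0,0,0,0],
    [-2,-2,17,0,0,0,0],
    [-5,-2,23,0,0,0,0],
    [-7,-2,28,0,0,0,0],
    [-9,-2,32,0,0,0,0],
    [-11,-2,37,0,0,0,0],
    [-11,-2,37,0,0,0,0]
  ]
}}

```text
clock: 4.0
tcp_pos: [0.5116, -0.0865, 0.094]
orientation: [2.286, 2.155, -0.001]
contact_force: [0.1, -1.2, -0.0]
grip_width: 0.0001
gripper_force: 0.0
```

Call:
{"fn": "step_arm", "kwargs": {
  "moves": [
    [-1,0,2,0,0,0,0],
    [-2,0,4,0,0,0,0],
    [-2,0,6,0,0,0,0],
    [-3,0,8,0,0,0,0],
    [-3,0,8,0,0,0,0]
  ]
}}

```text
clock: 4.5
tcp_pos: [0.5115, -0.0889, 0.0862]
orientation: [2.285, 2.156, 0.0]
contact_force: [0.7, -0.4, 2.0]
grip_width: 0.0002
gripper_force: 0.9
```

Call:
{"fn": "step_arm", "kwargs": {
  "moves": [
    [0,0,1,0,0,0,0],
    [0,0,2,0,0,0,0],
    [-1,0,3,0,0,0,0],
    [-1,0,4,0,0,0,0]
  ]
}}

```text
clock: 4.9
tcp_pos: [0.5115, -0.0898, 0.0823]
orientation: [2.285, 2.156, 0.0]
contact_force: [0.8, -1.0, 4.3]
grip_width: -0.0001
gripper_force: 2.2
```

```bash
python3 - <<'E'
from h import *
f=grab('scene')
cv2.imwrite('pics/c.png',cv2.resize(f['image'][185:275,260:350,::-1],(600,600),interpolation=2))
print(r.get_obs()['contact_force'],r.get_obs()['tcp_pos'])
E
```

```text
[ 0.02139605 -0.5347712   3.86277292] [ 0.51144822 -0.08986954  0.08222267]
```

View pics/c.png

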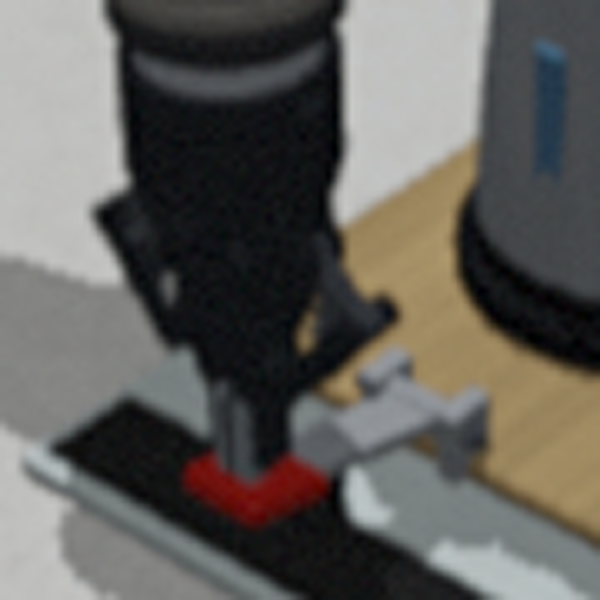

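The fingertips rest near the pedal's centre and the lever is nearly level. I press on in small steps and watch the force.

Call:
{"fn": "step_arm", "kwargs": {
  "moves": [
    [0,0,1,0,0,0,0],
    [0,0,2,0,0,0,0],
    [0,0,2,0,0,0,0]
  ]
}}

```text
clock: 5.25
tcp_pos: [0.5114, -0.0901, 0.0803]
orientation: [2.285, 2.155, -0.0]
contact_force: [0.8, -1.9, 2.8]
grip_width: 0.0001
gripper_force: 1.5
```

Call:
{"fn": "step_arm", "kwargs": {
  "moves": [
    [0,0,1,0,0,0,0],
    [-1,0,2,0,0,0,0],
    [-1,0,2,0,0,0,0]
  ]
}}

```text
clock: 5.55
tcp_pos: [0.5113, -0.0904, 0.0781]
orientation: [-2.284, -2.156, -0.0]
contact_force: [0.8, -0.2, 3.2]
grip_width: -0.0003
gripper_force: 1.6
```

Call:
{"fn": "step_arm", "kwargs": {
  "moves": [
    [0,0,1,0,0,0,0],
    [0,0,2,0,0,0,0],
    [0,0,2,0,0,0,0]
  ]
}}

```text
clock: 5.85
tcp_pos: [0.5112, -0.0908, 0.0762]
orientation: [2.285, 2.156, -0.0]
contact_force: [1.5, -0.8, 3.2]
grip_width: 0.0002
gripper_force: 1.5
```

Call:
{"fn": "step_arm", "kwargs": {
  "moves": [
    [0,0,1,0,0,0,0],
    [0,0,2,0,0,0,0],
    [0,0,2,0,0,0,0]
  ]
}}

```text
clock: 6.15
tcp_pos: [0.5112, -0.0911, 0.0742]
orientation: [2.285, 2.155, -0.0]
contact_force: [0.3, -2.4, 2.7]
grip_width: -0.0003
gripper_force: 1.5
```

Call:
{"fn": "step_arm", "kwargs": {
  "moves": [
    [0,0,1,0,0,0,0],
    [0,0,2,0,0,0,0],
    [0,0,2,0,0,0,0]
  ]
}}

```text
clock: 6.45
tcp_pos: [0.5112, -0.0908, 0.0721]
orientation: [-2.285, -2.156, 0.0]
contact_force: [0.2, -2.1, 3.6]
grip_width: 0.0001
gripper_force: 1.5
```

Call:
{"fn": "step_arm", "kwargs": {
  "moves": [
    [0,0,1,0,0,0,0],
    [-0.5,0,2,0,0,0,0],
    [-0.5,0,2,0,0,0,0]
  ]
}}

```text
clock: 6.75
tcp_pos: [0.5112, -0.0911, 0.0701]
orientation: [-2.285, -2.156, 0.0]
contact_force: [0.3, -2.4, 3.0]
grip_width: -0.0001
gripper_force: 1.5
```

Call:
{"fn": "step_arm", "kwargs": {
  "moves": [
    [0,0,0.7,0,0,0,0],
    [0,0,1.4,0,0,0,0],
    [0,0,1.4,0,0,0,0]
  ]
}}

```text
clock: 7.05
tcp_pos: [0.5112, -0.0913, 0.0688]
orientation: [-2.285, -2.156, 0.0]
contact_force: [-0.5, -3.4, 2.6]
grip_width: 0.0004
gripper_force: 1.6
```

Call:
{"fn": "step_arm", "kwargs": {
  "moves": [
    [0,0,0.7,0,0,0,0],
    [0,0,1.4,0,0,0,0],
    [0,0,1.4,0,0,0,0]
  ]
}}

```text
clock: 7.35
tcp_pos: [0.5112, -0.0914, 0.0674]
orientation: [2.285, 2.156, -0.0]
contact_force: [0.3, -2.0, 3.4]
grip_width: -0.0003
gripper_force: 1.7
```

Call:
{"fn": "step_arm", "kwargs": {
  "moves": [
    [0,0,0.5,0,0,0,0],
    [0,0,1,0,0,0,0],
    [0,0,1,0,0,0,0]
  ]
}}

```text
clock: 7.65
tcp_pos: [0.5112, -0.0913, 0.0664]
orientation: [-2.285, -2.156, 0.0]
contact_force: [0.1, -2.8, 3.7]
grip_width: -0.0
gripper_force: 1.8
```

Call:
{"fn": "step_arm", "kwargs": {
  "moves": [
    [0,0,1,0,0,0,0],
    [0,0,2,0,0,0,0],
    [0,0,2,0,0,0,0]
  ]
}}

```text
clock: 7.95
tcp_pos: [0.5112, -0.0911, 0.0643]
orientation: [-2.285, -2.156, 0.0]
contact_force: [0.7, -2.6, 2.8]
grip_width: -0.0003
gripper_force: 1.5
```

Call:
{"fn": "step_arm", "kwargs": {
  "moves": [
    [0,0,0.8,0,0,0,0],
    [-0.5,0,1.6,0,0,0,0],
    [-0.5,0,1.6,0,0,0,0]
  ]
}}

```text
clock: 8.25
tcp_pos: [0.5112, -0.0913, 0.0627]
orientation: [-2.284, -2.156, -0.0]
contact_force: [0.1, -1.9, 2.6]
grip_width: 0.0001
gripper_force: 1.5
```

Call:
{"fn": "step_arm", "kwargs": {
  "moves": [
    [0,0,0.8,0,0,0,0],
    [0,0,1.6,0,0,0,0],
    [0,0,1.6,0,0,0,0]
  ]
}}

```text
clock: 8.55
tcp_pos: [0.5112, -0.0915, 0.0611]
orientation: [-2.284, -2.156, -0.0]
contact_force: [0.4, -0.2, 2.4]
grip_width: 0.0001
gripper_force: 1.4
```

```bash
python3 - <<'E'
from h import *
o=r.get_obs(); print(o['contact_force'],o['moment'],o['tcp_pos'])
for n in('scene','top'):
    f=dict(np.load(f'/tmp/{n}.npz')) if n=='top' else grab(n); W=pts(f); hsv=cv2.cvtColor(f['image'],cv2.COLOR_RGB2HSV)
    for s in(-.10,-.06,.06,.10):
        c=np.array([.533,-.053,0])+s*bx; d=(W-c); m=(np.abs(d@bx)<.015)&(np.abs(d@by)<.012)&(hsv[...,2]<60)&(W[...,2]<.04)
        print(n,s,m.sum(),W[m][:,2].mean())
    m=(np.abs((W-[.533,-.053,0])@by)>.03)&(np.abs((W-[.533,-.053,0])@bx)<.2)&(W[...,1]<-.08)&(W[...,1]>-.2)&(W[...,2]<.02)&(hsv[...,2]>100); print('plane',m.sum(),W[m][:,2].mean())
E
```

```text
[ 0.35221723 -0.15758527  2.39654919] [-0.20570759 -0.03674162 -0.00580013] [ 0.51117938 -0.09146986  0.0611428 ]
scene -0.1 67 0.015971236527395596
scene -0.06 0 nan
scene 0.06 82 0.015277274272322519
scene 0.1 88 0.01581426987723986
plane 5267 0.00036337429656667396
top -0.1 0 nan
top -0.06 0 nan
top 0.06 0 nan
top 0.1 16 0.016388266126719335
plane 347 0.0030819123427922946<stdin>:7: RuntimeWarning: Mean of empty slice.
  ret = ret.dtype.type(ret / rcount)
```

Call:
{"fn": "step_arm", "kwargs": {
  "moves": [
    [0,0,1,0,0,0,0],
    [0,0,2,0,0,0,0],
    [0,0,3,0,0,0,0],
    [0,0,3,0,0,0,0]
  ]
}}

```text
clock: 9.0
tcp_pos: [0.5112, -0.0916, 0.0582]
orientation: [-2.285, -2.156, -0.0]
contact_force: [-0.5, -0.8, 3.1]
grip_width: -0.0002
gripper_force: 1.5
```

Call:
{"fn": "step_arm", "kwargs": {
  "moves": [
    [0,0,0.8,0,0,0,0],
    [0,0,1.6,0,0,0,0],
    [0,0,1.6,0,0,0,0]
  ]
}}

```text
clock: 9.3
tcp_pos: [0.5112, -0.0916, 0.0566]
orientation: [-2.285, -2.156, -0.0]
contact_force: [-0.6, 0.1, 4.0]
grip_width: 0.0001
gripper_force: 1.8
```

Call:
{"fn": "step_arm", "kwargs": {
  "moves": [
    [0,0,0.8,0,0,0,0],
    [0,0,1.4,0,0,0,0],
    [0,0,1.4,0,0,0,0]
  ]
}}

```text
clock: 9.6
tcp_pos: [0.5112, -0.0917, 0.0552]
orientation: [-2.285, -2.156, 0.0]
contact_force: [-0.4, -0.1, 2.6]
grip_width: 0.0002
gripper_force: 2.0
```

Call:
{"fn": "step_arm", "kwargs": {
  "moves": [
    [0,0,0.5,0,0,0,0],
    [0,0,1,0,0,0,0],
    [0,0,1,0,0,0,0]
  ]
}}

```text
clock: 9.9
tcp_pos: [0.5112, -0.0917, 0.0543]
orientation: [-2.285, -2.156, 0.0]
contact_force: [0.2, -0.2, 4.2]
grip_width: -0.0001
gripper_force: 2.1
```

Call:
{"fn": "step_arm", "kwargs": {
  "moves": [
    [0,0,0.5,0,0,0,0],
    [0,0,1,0,0,0,0],
    [0,0,1,0,0,0,0]
  ]
}}

```text
clock: 10.2
tcp_pos: [0.5112, -0.0917, 0.0533]
orientation: [-2.285, -2.156, -0.0]
contact_force: [-0.4, 0.4, 3.5]
grip_width: -0.0003
gripper_force: 2.1
```

Call:
{"fn": "step_arm", "kwargs": {
  "moves": [
    [0,0,0.5,0,0,0,0],
    [0,0,1,0,0,0,0],
    [0,0,1,0,0,0,0]
  ]
}}

```text
clock: 10.5
tcp_pos: [0.5112, -0.0916, 0.0523]
orientation: [-2.285, -2.156, -0.0]
contact_force: [-0.1, 0.3, 4.5]
grip_width: -0.0001
gripper_force: 2.2
```

Call:
{"fn": "step_arm", "kwargs": {
  "moves": [
    [0,0,0.5,0,0,0,0],
    [0,0,1,0,0,0,0],
    [0,0,1,0,0,0,0]
  ]
}}

```text
clock: 10.8
tcp_pos: [0.5112, -0.0916, 0.0514]
orientation: [-2.285, -2.156, -0.0]
contact_force: [-0.7, -0.9, 5.6]
grip_width: 0.0002
gripper_force: 2.9
```

Call:
{"fn": "step_arm", "kwargs": {
  "moves": [
    [0,0,0.5,0,0,0,0],
    [0,0,0.5,0,0,0,0]
  ]
}}

```text
clock: 11.0
tcp_pos: [0.5113, -0.0916, 0.051]
orientation: [-2.285, -2.156, -0.001]
contact_force: [-1.1, -0.8, 7.2]
grip_width: 0.0003
gripper_force: 3.7
```

Call:
{"fn": "step_arm", "kwargs": {
  "moves": [
    [0,0,0.5,0,0,0,0]
  ]
}}

```text
clock: 11.1
tcp_pos: [0.5114, -0.0916, 0.0506]
orientation: [-2.285, -2.156, -0.001]
contact_force: [-1.6, 0.4, 10.0]
grip_width: 0.0002
gripper_force: 5.2
```

Call:
{"fn": "step_arm", "kwargs": {
  "moves": [
    [0,0,0,0,0,0,0]
  ]
}}

```text
clock: 11.2
tcp_pos: [0.5113, -0.0916, 0.0506]
orientation: [-2.285, -2.156, -0.001]
contact_force: [-0.9, -0.3, 8.9]
grip_width: -0.0003
gripper_force: 4.4
```

Call:
{"fn": "step_arm", "kwargs": {
  "moves": [
    [0,0,0.4,0,0,0,0]
  ]
}}

```text
clock: 11.3
tcp_pos: [0.5114, -0.0916, 0.0503]
orientation: [-2.285, -2.156, -0.001]
contact_force: [-2.1, 0.2, 11.7]
grip_width: -0.0
gripper_force: 5.5
```

Call:
{"fn": "step_arm", "kwargs": {
  "moves": [
    [0,0,0.4,0,0,0,0]
  ]
}}

```text
clock: 11.4
tcp_pos: [0.5114, -0.0916, 0.05]
orientation: [-2.285, -2.156, -0.001]
contact_force: [-2.5, 0.4, 13.0]
grip_width: 0.0001
gripper_force: 6.5
```

Call:
{"fn": "step_arm", "kwargs": {
  "moves": [
    [0,0,0.4,0,0,0,0]
  ]
}}

```text
clock: 11.5
tcp_pos: [0.5115, -0.0917, 0.0498]
orientation: [-2.285, -2.156, -0.001]
contact_force: [-3.2, 1.0, 14.7]
grip_width: 0.0001
gripper_force: 7.5
```

```bash
python3 - <<'E'
from h import *
o=r.get_obs(); print(o['contact_force'],o['moment'],o['tcp_pos'])
E
```

```text
[-3.18173486  1.00784297 14.72874733] [0.4205329  0.64050993 0.0058663 ] [ 0.511456   -0.09165625  0.04976412]
```

Call:
{"fn": "step_arm", "kwargs": {
  "moves": [
    [0,0,0.3,0,0,0,0]
  ]
}}

```text
clock: 11.6
tcp_pos: [0.5115, -0.0916, 0.0495]
orientation: [-2.285, -2.156, -0.002]
contact_force: [-1.5, 1.1, 13.8]
grip_width: -0.0004
gripper_force: 7.0
```

Call:
{"fn": "step_arm", "kwargs": {
  "moves": [
    [0,0,-2,0,0,0,0],
    [0,0,-5,0,0,0,0],
    [0,0,-15,0,0,0,0],
    [0,0,-60,0,0,0,0],
    [0,0,-110,0,0,0,0],
    [0,0,-160,0,0,0,0],
    [0,0,-210,0,0,0,0],
    [0,0,-250,0,0,0,0]
  ]
}}

```text
clock: 12.4
tcp_pos: [0.5111, -0.0924, 0.302]
orientation: [2.285, 2.154, 0.003]
contact_force: [0.3, 1.1, -0.9]
grip_width: -0.0002
gripper_force: 0.0
```

```bash
python3 - <<'E'
from h import *
f=grab('scene'); g=grab('top')
V=pts(f); W=pts(g)
for n,F,X in(('s',f,V),('t',g,W)):
    h2=cv2.cvtColor(F['image'],cv2.COLOR_RGB2HSV)
    m=((h2[...,0]<8)|(h2[...,0]>172))&(h2[...,1]>150)&(h2[...,2]>60)&(np.abs(X[...,0]-.51)<.05)&(np.abs(X[...,1]+.09)<.05)
    if m.sum(): q=X[m]; print(n,m.sum(),q.mean(0),q.min(0),q.max(0))
    k=(np.abs(X[...,0]-.5)<.1)&(np.abs(X[...,1]-.14)<.07)&(X[...,2]>.24)&(X[...,2]<.3)
    q=X[k]
    if len(q)>50:
        c=q.mean(0); nn=np.linalg.svd(q-c)[2][2]; nn*=np.sign(nn[2]); t=(q-c)@by; print(' lid',len(q),c,nn,q.min(0),q.max(0),'by range',((q-[.524,.117,0])@by).min(),((q-[.524,.117,0])@by).max(),'bx',((q-[.524,.117,0])@bx).min(),((q-[.524,.117,0])@bx).max())
print(r.get_obs()['tcp_pos'],r.get_obs()['contact_force'])
cv2.imwrite('pics/d.png',np.hstack([cv2.resize(f['image'][130:270,260:430,::-1],(437,360),interpolation=2),cv2.resize(g['image'][130:250,240:360,::-1],(360,360),interpolation=2)]))
E
```

```text
s 193 [ 0.5145764  -0.09182542  0.04737242] [ 0.4671818  -0.1111426   0.01520912] [ 0.5325606  -0.05475911  0.05387793]
 lid 965 [0.53579606 0.14382795 0.26367553] [ 0.58197112 -0.0443412   0.81199967] [0.49659428 0.09099352 0.24003597] [0.57216481 0.20391477 0.29283511] by range -0.025167190399839574 0.08780354926045308 bx -0.029708538333136646 0.04597479412468226
t 75 [ 0.5117232  -0.08634417  0.0494633 ] [ 0.49705156 -0.09841291  0.04492957] [ 0.52692179 -0.07293542  0.05455141]
 lid 880 [0.53078668 0.14711348 0.26610519] [ 0.57023711 -0.03577224  0.82070091] [0.49223171 0.09341746 0.24000796] [0.57042275 0.20137791 0.29184849] by range -0.023244316497039962 0.08532095775786834 bx -0.0338123910431642 0.04279046688797197
[ 0.5139075  -0.09280232  0.30453917] [-0.16988911 -0.43709    -0.01677749]
```

View pics/d.png

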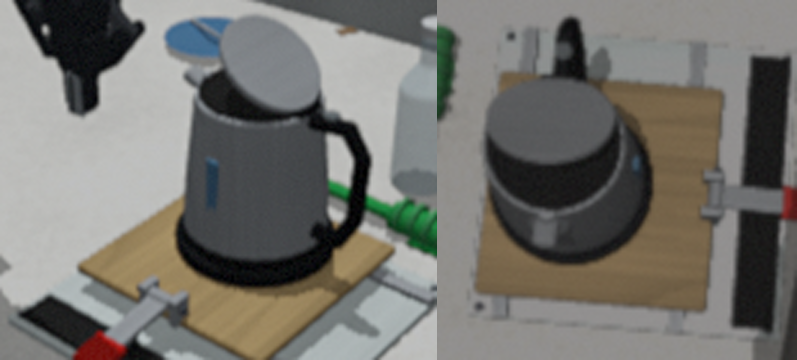

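The pedal stayed down, with its top at about z 0.05 (red at (100,345) left and (790,200) right). The tray has not moved, and the lid (275,60 left) is still half open at about 0.61 rad.

```bash
python3 - <<'E'
from h import *
for p in((.516,.1485,.335),(.516,.1485,.29)): print(row(p,down(1)).tolist())
E
```

```text
[241.065, -11.766, -30.14, 0.01, -0.002, 0.0]
[240.983, -12.21, 14.858, 0.01, -0.002, 0.0]
```

Call:
{"fn": "step_arm", "kwargs": {
  "moves": [
    [0,0,-30,0,0,0,0],
    [50,-2,-30,0,0,0,0],
    [100,-5,-30,0,0,0,0],
    [150,-7,-30,0,0,0,0],
    [200,-10,-30,0,0,0,0],
    [241,-12,-30,0,0,0,0],
    [241,-12,-30,0,0,0,0],
    [241,-12,-30,0,0,0,0]
  ]
}}

```text
clock: 13.3
tcp_pos: [0.5126, 0.1501, 0.3281]
orientation: [2.282, 2.158, -0.003]
contact_force: [0.2, -0.1, -0.0]
grip_width: 0.0002
gripper_force: 0.0
```

Call:
{"fn": "step_arm", "kwargs": {
  "moves": [
    [0,0,15,0,0,0,0],
    [0,0,30,0,0,0,0],
    [0,0,40,0,0,0,0],
    [0,0,40,0,0,0,0],
    [0,0,40,0,0,0,0]
  ]
}}

```text
clock: 13.8
tcp_pos: [0.5134, 0.1487, 0.2891]
orientation: [2.286, 2.154, -0.0]
contact_force: [0.3, -0.1, 0.6]
grip_width: 0.0001
gripper_force: 0.0
```

```bash
python3 - <<'E'
from h import *
o=r.get_obs(); print(o['tcp_pos'],o['contact_force'],row((.516,.1485,.28),down(1)).tolist())
E
```

```text
[0.51338378 0.14866147 0.28905694] [ 0.2975228  -0.10262244  0.57854105] [-0.004, 2.62, 9.057, 0.0, 0.0, -0.001]
```

Call:
{"fn": "step_arm", "kwargs": {
  "moves": [
    [0,0,6,0,0,0,0],
    [0,0,12,0,0,0,0],
    [0,-2,16,0,0,0,0],
    [0,-3,20,0,0,0,0],
    [0,-5,24,0,0,0,0],
    [0,-5,24,0,0,0,0]
  ]
}}

```text
clock: 14.4
tcp_pos: [0.5076, 0.1499, 0.2641]
orientation: [-2.284, -2.156, 0.001]
contact_force: [-1.0, 0.4, -0.1]
grip_width: -0.0001
gripper_force: 0.0
```

Call:
{"fn": "step_arm", "kwargs": {
  "moves": [
    [0,-1,3,0,0,0,0],
    [0,-3,6,0,0,0,0],
    [0,-4,9,0,0,0,0],
    [0,-5,12,0,0,0,0],
    [0,-5,12,0,0,0,0]
  ]
}}

```text
clock: 14.9
tcp_pos: [0.5029, 0.1501, 0.2523]
orientation: [-2.285, -2.156, 0.001]
contact_force: [-0.0, 0.3, 0.4]
grip_width: -0.0002
gripper_force: 0.1
```

Call:
{"fn": "step_arm", "kwargs": {
  "moves": [
    [0,-1,3,0,0,0,0],
    [0,-2,6,0,0,0,0],
    [0,-3,9,0,0,0,0],
    [0,-3,12,0,0,0,0],
    [0,-3,12,0,0,0,0]
  ]
}}

```text
clock: 15.4
tcp_pos: [0.4998, 0.1502, 0.2401]
orientation: [-2.285, -2.156, 0.002]
contact_force: [-0.7, -0.6, 0.3]
grip_width: 0.0
gripper_force: 0.0
```

```bash
python3 - <<'E'
from h import *
f=grab('scene'); V=pts(f)
cv2.imwrite('pics/e.png',cv2.resize(f['image'][110:230,310:430,::-1],(600,600),interpolation=2))
print(r.get_obs()['tcp_pos'],r.get_obs()['contact_force'])
E
```

```text
[0.49993642 0.15012498 0.24027913] [-0.38815372 -0.60471913  0.06395337]
```

View pics/e.png

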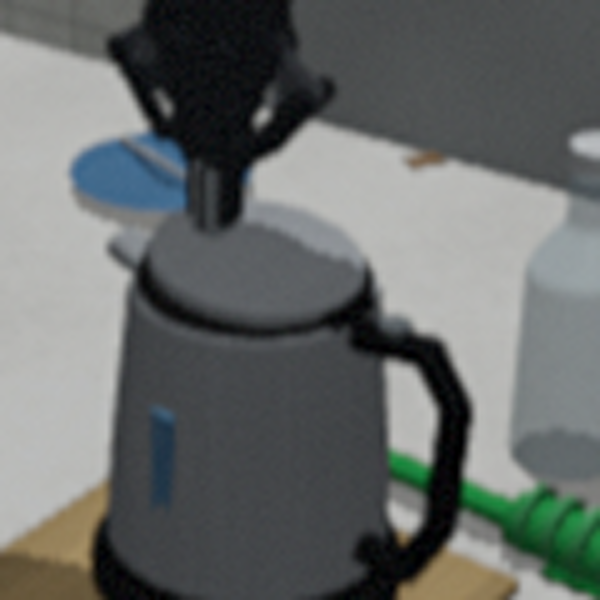

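The fingertip at (215,225) is on the spout side of the lid, which is now nearly shut. I finish with gentle steps.

Call:
{"fn": "step_arm", "kwargs": {
  "moves": [
    [0,0,2,0,0,0,0],
    [0,-1,4,0,0,0,0],
    [0,-1,6,0,0,0,0],
    [0,-1,7,0,0,0,0],
    [0,-1,7,0,0,0,0]
  ]
}}

```text
clock: 15.95
tcp_pos: [0.4991, 0.1503, 0.2336]
orientation: [-2.285, -2.156, 0.001]
contact_force: [-0.7, -0.6, 0.7]
grip_width: -0.0001
gripper_force: 0.5
```

Call:
{"fn": "step_arm", "kwargs": {
  "moves": [
    [0,0,1,0,0,0,0],
    [0,0,1,0,0,0,0]
  ]
}}

```text
clock: 16.15
tcp_pos: [0.499, 0.1503, 0.2326]
orientation: [-2.285, -2.156, 0.001]
contact_force: [-1.1, -1.0, 1.7]
grip_width: -0.0002
gripper_force: 0.8
```

Call:
{"fn": "step_arm", "kwargs": {
  "moves": [
    [0,0,1,0,0,0,0],
    [0,0,1,0,0,0,0]
  ]
}}

```text
clock: 16.35
tcp_pos: [0.499, 0.1503, 0.2316]
orientation: [-2.285, -2.156, 0.001]
contact_force: [0.5, -0.9, 1.1]
grip_width: -0.0
gripper_force: 0.6
```

Call:
{"fn": "step_arm", "kwargs": {
  "moves": [
    [0,0,1,0,0,0,0],
    [0,0,1,0,0,0,0]
  ]
}}

```text
clock: 16.55
tcp_pos: [0.4991, 0.1503, 0.2308]
orientation: [-2.285, -2.156, 0.0]
contact_force: [-2.8, -0.3, 2.9]
grip_width: -0.0002
gripper_force: 1.4
```

Call:
{"fn": "step_arm", "kwargs": {
  "moves": [
    [0,0,0.7,0,0,0,0],
    [0,0,0.7,0,0,0,0]
  ]
}}

```text
clock: 16.75
tcp_pos: [0.4991, 0.1504, 0.2302]
orientation: [-2.285, -2.156, 0.0]
contact_force: [-3.1, -1.1, 5.0]
grip_width: 0.0002
gripper_force: 2.5
```

Call:
{"fn": "step_arm", "kwargs": {
  "moves": [
    [0,0,0.7,0,0,0,0],
    [0,0,0.7,0,0,0,0]
  ]
}}

```text
clock: 16.95
tcp_pos: [0.4991, 0.1504, 0.2297]
orientation: [-2.285, -2.156, 0.0]
contact_force: [-4.0, -1.4, 6.4]
grip_width: 0.0
gripper_force: 3.4
```

Call:
{"fn": "step_arm", "kwargs": {
  "moves": [
    [0,0,0.7,0,0,0,0]
  ]
}}

```text
clock: 17.05
tcp_pos: [0.4991, 0.1504, 0.2292]
orientation: [-2.284, -2.156, 0.0]
contact_force: [-5.5, -0.4, 10.7]
grip_width: -0.0001
gripper_force: 5.5
```

Call:
{"fn": "step_arm", "kwargs": {
  "moves": [
    [0,0,-3,0,0,0,0],
    [0,0,-30,0,0,0,30],
    [0,0,-80,0,0,0,60],
    [0,0,-100,0,0,0,60],
    [0,0,-100,0,0,0,60]
  ],
  "grip_force": 25
}}

```text
clock: 17.55
tcp_pos: [0.5014, 0.151, 0.3319]
orientation: [2.284, 2.155, 0.011]
contact_force: [0.2, -0.2, 0.2]
grip_width: 0.058
gripper_force: 0.0
```

```bash
python3 - <<'E'
from h import *
f=grab('scene'); g=grab('top')
V=pts(f); W=pts(g)
for n,F,X in(('s',f,V),('t',g,W)):
    h2=cv2.cvtColor(F['image'],cv2.COLOR_RGB2HSV); D=X-[.512,-.0925,0]
    red=((h2[...,0]<8)|(h2[...,0]>172))&(h2[...,1]>150)&(h2[...,2]>60)&(np.abs(X[...,0]-.51)<.05)&(np.abs(X[...,1]+.09)<.05)
    m=red&(X[...,2]>.045)
    if m.sum(): q=D[m]; print(n,m.sum(),'bx',np.percentile(q@bx,[0,2,50,98,100]).round(4),'by',np.percentile(q@by,[0,50,100]).round(4),'z',np.percentile(q[:,2],[5,50,95]).round(4))
    lv=(np.abs(D@bx)<.03)&(D@by>.03)&(D@by<.07)&(X[...,2]>.045)&(h2[...,1]<60)
    if lv.sum(): q=D[lv]@bx; print('  lever',lv.sum(),q.min(),q.mean(),q.max())
    k=(np.abs(X[...,0]-.52)<.05)&(np.abs(X[...,1]-.148)<.045)&(X[...,2]>.215)&(X[...,2]<.3)
    q=X[k]
    if len(q)>50:
        c=q.mean(0); nn=np.linalg.svd(q-c)[2][2]; print('  lid',len(q),c,nn*np.sign(nn[2]))
    wood=(h2[...,1]>70)&(h2[...,0]>9)&(h2[...,0]<25)&(X[...,2]<.055)&(X[...,2]>.03)&(np.abs(X[...,0]-.52)<.2)&(np.abs(X[...,1]-.12)<.2)
    print('  wood',cv2.minAreaRect((X[wood][:,:2]*1000).astype(np.float32)))
print(r.get_obs()['contact_force'],[row(p,down(1)).tolist() for p in((.499,-.0925,.33),(.512,-.0925,.33),(.512,-.0925,.1))])
E
```

```text
s 173 bx [-0.0181 -0.016   0.0027  0.0188  0.0199] by [-0.0188  0.0006  0.0202] z [0.0459 0.0489 0.0517]
  lever 136 -0.012115618999785797 0.0024867676305823584 0.01392703492476613
  lid 669 [0.52512727 0.143816   0.22966713] [ 0.00936149 -0.03129604  0.99946632]
  wood ((527.574951171875, 115.82826232910156), (240.03457641601562, 236.81475830078125), 86.77103424072266)
t 100 bx [-0.0165 -0.0154 -0.0009  0.0132  0.0137] by [-0.0158  0.0022  0.0186] z [0.0456 0.0489 0.053 ]
  lever 98 -0.013375246058230816 -0.0019252974008945553 0.011337851612745212
  lid 170 [0.53952667 0.11248162 0.2286021 ] [ 0.03529922 -0.15555601  0.98719618]
  wood ((521.2636108398438, 68.85066223144531), (139.54335021972656, 235.5861358642578), 86.8490982055664)
[-0.51621523  0.28610574 -0.17146727] [[-242.663, 13.778, -1.711, 0.0, -0.0, 0.001], [-241.913, 26.756, -1.705, 0.0, -0.0, 0.001], [-242.026, 26.653, 228.295, 0.0, -0.0, 0.001]]
```

The lid plane is level (under 0.01 rad, top at 0.2295), so it is shut. The pedal is centred at about (0.512, -0.092) with its top at z 0.049. Next I go to pinch it.

Call:
{"fn": "step_arm", "kwargs": {
  "moves": [
    [-50,5,0,0,0,0,60],
    [-100,10,0,0,0,0,60],
    [-150,17,0,0,0,0,60],
    [-200,22,0,0,0,0,60],
    [-242,27,0,0,0,0,60],
    [-242,27,0,0,0,0,60],
    [-242,27,0,0,0,0,60]
  ]
}}

```text
clock: 18.35
tcp_pos: [0.5113, -0.0937, 0.3272]
orientation: [-2.287, -2.152, 0.003]
contact_force: [0.4, 0.0, -0.9]
grip_width: 0.0605
gripper_force: 0.0
```

Call:
{"fn": "step_arm", "kwargs": {
  "moves": [
    [0,0,50,0,0,0,60],
    [0,0,100,0,0,0,60],
    [0,0,150,0,0,0,60],
    [0,0,200,0,0,0,60],
    [0,0,240,0,0,0,60],
    [0,0,240,0,0,0,60],
    [0,0,240,0,0,0,60],
    [0,0,240,0,0,0,60]
  ]
}}

```text
clock: 19.15
tcp_pos: [0.5137, -0.0925, 0.0905]
orientation: [2.283, 2.156, 0.004]
contact_force: [-0.4, -0.6, -0.7]
grip_width: 0.0602
gripper_force: 0.0
```

```bash
python3 - <<'E'
from h import *
f=grab('scene')
cv2.imwrite('pics/f.png',cv2.resize(f['image'][185:275,260:350,::-1],(600,600),interpolation=2))
o=r.get_obs();print(o['tcp_pos'],o['contact_force'],row((.512,-.092,.032),down(1)).tolist())
E
```

```text
[ 0.51383694 -0.09254985  0.09078117] [ 0.1467867  -0.10848132  0.48270577] [0.411, -2.087, 58.774, 0.004, -0.001, 0.001]
```

View pics/f.png

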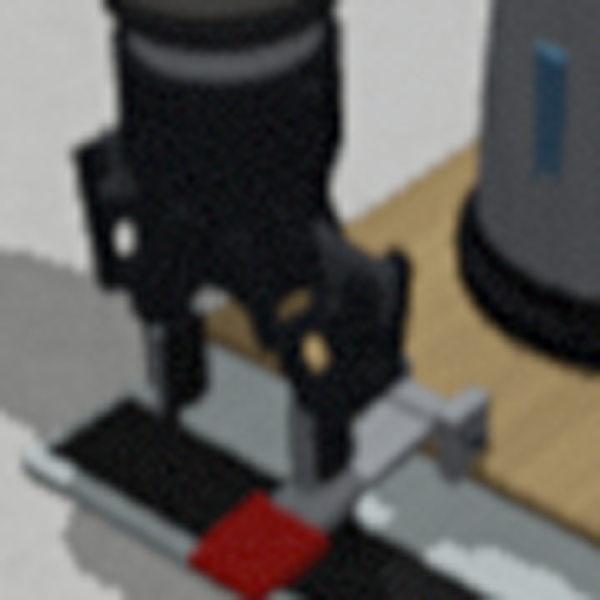

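The open fingers (tips at (178,410) and (325,480)) straddle the pedal (260,545), about 40 mm above it.

Call:
{"fn": "step_arm", "kwargs": {
  "moves": [
    [0,-1,15,0,0,0,60],
    [0,-2,30,0,0,0,60],
    [0,-2,42,0,0,0,60],
    [0,-2,52,0,0,0,60],
    [0,-2,59,0,0,0,60],
    [0,-2,59,0,0,0,60]
  ]
}}

```text
clock: 19.8
tcp_pos: [0.51, -0.0926, 0.0293]
orientation: [-2.285, -2.156, 0.001]
contact_force: [-0.1, 0.4, -0.8]
grip_width: 0.0597
gripper_force: 0.0
```

Call:
{"fn": "step_arm", "kwargs": {
  "moves": [
    [0,0,0,0,0,0,50],
    [0,0,0,0,0,0,44],
    [0,0,0,0,0,0,41],
    [0,0,0,0,0,0,39.5],
    [0,0,0,0,0,0,39.5]
  ]
}}

```text
clock: 20.3
tcp_pos: [0.5103, -0.0927, 0.0298]
orientation: [2.285, 2.156, 0.0]
contact_force: [0.0, 0.1, -0.8]
grip_width: 0.0392
gripper_force: 0.0
```

Call:
{"fn": "step_arm", "kwargs": {
  "moves": [
    [0,0,0,0,0,0,38],
    [0,0,0,0,0,0,38]
  ]
}}

```text
clock: 20.5
tcp_pos: [0.5106, -0.0927, 0.0299]
orientation: [2.284, 2.156, 0.001]
contact_force: [-0.3, -0.8, 0.5]
grip_width: 0.0379
gripper_force: 0.5
```

Call:
{"fn": "step_arm", "kwargs": {
  "moves": [
    [0,0.7,0,0,0,0,38],
    [0,0.7,0,0,0,0,37],
    [0,0.7,0,0,0,0,37]
  ]
}}

```text
clock: 20.8
tcp_pos: [0.511, -0.0927, 0.0297]
orientation: [2.285, 2.156, 0.0]
contact_force: [1.7, -0.0, -0.5]
grip_width: 0.0372
gripper_force: 0.5
```

Call:
{"fn": "step_arm", "kwargs": {
  "moves": [
    [0,0,0,0,0,0,35],
    [0,0,0,0,0,0,33],
    [0,0,0,0,0,0,33],
    [0,0,0,0,0,0,33]
  ]
}}

```text
clock: 21.2
tcp_pos: [0.5111, -0.0927, 0.0299]
orientation: [2.285, 2.156, 0.001]
contact_force: [0.5, 0.6, 4.8]
grip_width: 0.0357
gripper_force: 25.1
```

Pinched at 35.7 mm with almost no side force. Now I lift along the arc.

Call:
{"fn": "step_arm", "kwargs": {
  "moves": [
    [0,0,-2,0,0,0,33],
    [0,0,-4,0,0,0,33],
    [-0.5,0,-6,0,0,0,33],
    [-0.7,0,-8,0,0,0,33],
    [-0.7,0,-11,0,0,0,33],
    [-0.7,0,-11,0,0,0,33]
  ]
}}

```text
clock: 21.8
tcp_pos: [0.5102, -0.0929, 0.0407]
orientation: [-2.284, -2.155, 0.001]
contact_force: [-0.9, 1.1, -8.2]
grip_width: 0.0354
gripper_force: 26.1
```

Call:
{"fn": "step_arm", "kwargs": {
  "moves": [
    [0,0,-4,0,0,0,33],
    [0.5,0,-8,0,0,0,33],
    [1,0,-13,0,0,0,33],
    [2,0,-18,0,0,0,33],
    [3,0,-23,0,0,0,33],
    [4,0,-27,0,0,0,33],
    [4,0,-27,0,0,0,33]
  ]
}}

```text
clock: 22.5
tcp_pos: [0.5118, -0.089, 0.0686]
orientation: [2.284, 2.156, 0.002]
contact_force: [-0.3, 4.5, -2.0]
grip_width: 0.0355
gripper_force: 27.0
```

Call:
{"fn": "step_arm", "kwargs": {
  "moves": [
    [1,0,-4,0,0,0,33],
    [3,0,-8,0,0,0,33],
    [5,0,-12,0,0,0,33],
    [7,0,-16,0,0,0,33],
    [10,0,-21,0,0,0,33],
    [13,0,-25,0,0,0,33],
    [13,0,-25,0,0,0,33]
  ]
}}

```text
clock: 23.2
tcp_pos: [0.5123, -0.077, 0.0937]
orientation: [2.284, 2.155, 0.001]
contact_force: [-0.2, -1.5, -0.5]
grip_width: 0.0353
gripper_force: 26.7
```

```bash
python3 - <<'E'
from h import *
f=grab('scene')
cv2.imwrite('pics/g.png',cv2.resize(f['image'][185:275,260:350,::-1],(600,600),interpolation=2))
o=r.get_obs();print(o['tcp_pos'],o['contact_force'])
E
```

```text
[ 0.51250712 -0.07698766  0.09364982] [-0.15494463 -1.96210034  0.01815521]
```

View pics/g.png

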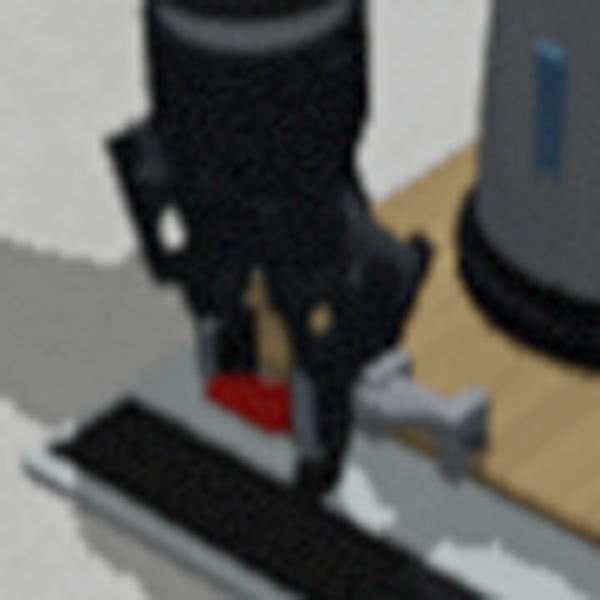

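The pedal is held raised between the fingers at (250,400). I release it gently and retreat.

Call:
{"fn": "step_arm", "kwargs": {
  "moves": [
    [0,0,0,0,0,0,36],
    [0,0,0,0,0,0,38],
    [0,0,0,0,0,0,42],
    [0,0,0,0,0,0,50],
    [0,0,0,0,0,0,60],
    [0,0,0,0,0,0,62],
    [0,0,0,0,0,0,62]
  ]
}}

```text
clock: 23.95
tcp_pos: [0.5118, -0.0764, 0.0927]
orientation: [-2.285, -2.156, -0.0]
contact_force: [-0.3, 0.5, -0.3]
grip_width: 0.0619
gripper_force: 0.0
```

Call:
{"fn": "step_arm", "kwargs": {
  "moves": [
    [0,0,-15,0,0,0,62],
    [0,0,-40,0,0,0,62],
    [0,0,-80,0,0,0,62],
    [0,0,-130,0,0,0,62],
    [0,0,-180,0,0,0,62],
    [0,0,-230,0,0,0,62],
    [0,0,-250,0,0,0,62],
    [0,0,-250,0,0,0,62]
  ]
}}

```text
clock: 24.75
tcp_pos: [0.5133, -0.0773, 0.3469]
orientation: [2.283, 2.153, 0.01]
contact_force: [0.1, -0.5, -1.6]
grip_width: 0.0621
gripper_force: 0.0
```

```bash
python3 - <<'E'
from h import *
f=grab('scene'); g=grab('top')
for n,F in(('s',f),('t',g)):
    X=pts(F); h2=cv2.cvtColor(F['image'],cv2.COLOR_RGB2HSV)
    D=X-[.512,-.075,0]
    m=((h2[...,0]<8)|(h2[...,0]>172))&(h2[...,1]>150)&(h2[...,2]>60)&(np.abs(D[...,0])<.05)&(np.abs(D[...,1])<.05)
    if m.sum(): q=D[m]; print(n,m.sum(),'bx',np.percentile(q@bx,[2,98]).round(4),'z',np.percentile(X[m][:,2],[5,50,95]).round(4))
    wood=(h2[...,1]>70)&(h2[...,0]>9)&(h2[...,0]<25)&(X[...,2]<.055)&(X[...,2]>.03)&(np.abs(X[...,0]-.52)<.2)&(np.abs(X[...,1]-.12)<.2)
    print('  wood',cv2.minAreaRect((X[wood][:,:2]*1000).astype(np.float32)))
    k=(np.abs(X[...,0]-.52)<.05)&(np.abs(X[...,1]-.148)<.045)&(X[...,2]>.215)&(X[...,2]<.3)
    q=X[k]
    if len(q)>50:
        c=q.mean(0); nn=np.linalg.svd(q-c)[2][2]; print('  lid',len(q),c,nn*np.sign(nn[2]))
cv2.imwrite('pics/i.png',np.hstack([cv2.resize(f['image'][130:270,260:430,::-1],(437,360),interpolation=2),cv2.resize(g['image'][130:250,240:360,::-1],(360,360),interpolation=2)]))
E
```

```text
s 82 bx [-0.0097  0.0196] z [0.0972 0.1099 0.1151]
  wood ((527.1349487304688, 114.25310516357422), (235.78285217285156, 237.63816833496094), 87.05906677246094)
  lid 656 [0.52478954 0.14376483 0.22966875] [ 0.00808769 -0.03079183  0.9994931 ]
t 59 bx [-0.0152  0.0337] z [0.0955 0.1016 0.1073]
  wood ((523.772216796875, 117.21526336669922), (235.4835662841797, 235.78433227539062), 86.60462951660156)
  lid 1258 [0.51896443 0.14783661 0.22861436] [-0.02359205 -0.00347813  0.99971562]
```

View pics/i.png

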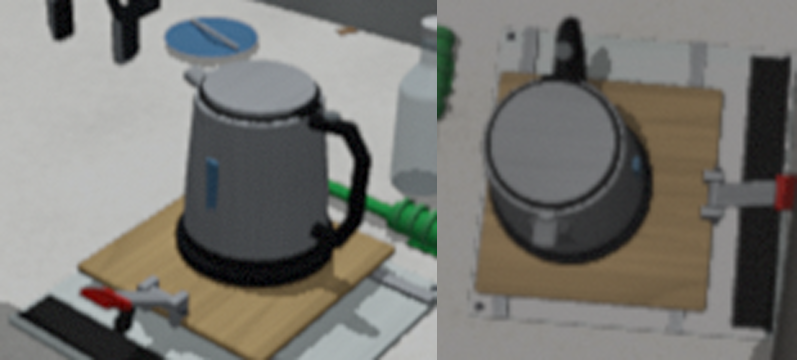

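```bash
python3 - <<'E'
from h import *
H=np.array([.524,.117,0])-.12*by
for n in('scene','top'):
    F=dict(np.load(f'/tmp/{n}.npz')); X=pts(F); h2=cv2.cvtColor(F['image'],cv2.COLOR_RGB2HSV); D=X-H
    red=((h2[...,0]<8)|(h2[...,0]>172))&(h2[...,1]>150)&(np.abs(D@bx)<.06)&(np.abs(D@by+.075)<.05)
    red2=red&(h2[...,2]>(140 if n=='scene' else 90))
    print(n,np.percentile(h2[...,2][red],[5,50,95]))
    for nm,m in(('red',red),('bright',red2),('lever',(np.abs(D@bx)<.015)&(-D@by>.02)&(-D@by<.055)&(X[...,2]>.06)&(h2[...,1]<60))):
        q=D[m]; s=-q@by; z=q[:,2]-.055
        if len(q)>8: print(nm,len(q),'slope',np.arctan(np.polyfit(s,z,1)[0]).round(3),'mean s,z',s.mean().round(4),z.mean().round(4),'a from pos',np.mean(np.arctan2(z,s)-np.arctan2(.005,s)).round(3))
E
```

```text
scene [ 58.4 102.  130.6]
red 89 slope 0.672 mean s,z 0.0779 0.0508 a from pos 0.506
lever 76 slope 0.706 mean s,z 0.0399 0.0367 a from pos 0.439
top [ 70.9  88.  113. ]
red 59 slope 0.554 mean s,z 0.0671 0.0439 a from pos 0.496
bright 23 slope 0.545 mean s,z 0.0627 0.0444 a from pos 0.536
lever 615 slope 0.326 mean s,z 0.0381 0.5464 a from pos 1.233
```

The pedal is up, but my estimate is q ≈ 0.12, so it slipped slightly in the pads. I return to the same centred pose, pinch it and lift the last few millimetres.

Call:
{"fn": "step_arm", "kwargs": {
  "moves": [
    [0,0,50,0,0,0,62],
    [0,0,100,0,0,0,62],
    [0,0,150,0,0,0,62],
    [0,0,195,0,0,0,62],
    [0,0,225,0,0,0,62],
    [0,0,242,0,0,0,62],
    [0,0,250,0,0,0,62],
    [0,0,250,0,0,0,62]
  ]
}}

```text
clock: 25.65
tcp_pos: [0.5103, -0.0767, 0.0913]
orientation: [-2.284, -2.154, 0.005]
contact_force: [-0.2, 0.3, 0.3]
grip_width: 0.0619
gripper_force: 0.0
```

Call:
{"fn": "step_arm", "kwargs": {
  "moves": [
    [0,0,0,0,0,0,50],
    [0,0,0,0,0,0,42],
    [0,0,0,0,0,0,39],
    [0,0,0,0,0,0,37.5],
    [0,0,0,0,0,0,36.5],
    [0,0,0,0,0,0,35],
    [0,0,0,0,0,0,33],
    [0,0,0,0,0,0,33]
  ],
  "grip_force": 35
}}

```text
clock: 26.45
tcp_pos: [0.5123, -0.0765, 0.0932]
orientation: [2.284, 2.156, 0.002]
contact_force: [-0.1, 0.1, 5.5]
grip_width: 0.0351
gripper_force: 35.6
```

Call:
{"fn": "step_arm", "kwargs": {
  "moves": [
    [0.7,0,-1,0,0,0,33],
    [1.4,0,-2,0,0,0,33],
    [2,0,-3,0,0,0,33],
    [2.7,0,-4,0,0,0,33],
    [3.4,0,-5,0,0,0,33],
    [3.4,0,-5,0,0,0,33]
  ]
}}

```text
clock: 27.05
tcp_pos: [0.5112, -0.0732, 0.0974]
orientation: [-2.285, -2.155, 0.002]
contact_force: [-1.1, -5.4, -8.2]
grip_width: 0.0354
gripper_force: 35.9
```

Call:
{"fn": "step_arm", "kwargs": {
  "moves": [
    [0.7,0,-1,0,0,0,33],
    [1.4,0,-2,0,0,0,33],
    [2,0,-3,0,0,0,33],
    [2.7,0,-4,0,0,0,33],
    [2.7,0,-4,0,0,0,33]
  ]
}}

```text
clock: 27.55
tcp_pos: [0.5121, -0.0695, 0.1017]
orientation: [-2.284, -2.156, -0.001]
contact_force: [-0.6, -0.8, -9.5]
grip_width: 0.035
gripper_force: 36.2
```

Call:
{"fn": "step_arm", "kwargs": {
  "moves": [
    [0,0,0,0,0,0,34],
    [0,0,0,0,0,0,36],
    [0,0,0,0,0,0,38],
    [0,0,0,0,0,0,44],
    [0,0,0,0,0,0,52],
    [0,0,0,0,0,0,62],
    [0,0,0,0,0,0,62]
  ]
}}

```text
clock: 28.25
tcp_pos: [0.5124, -0.0704, 0.1019]
orientation: [2.285, 2.156, 0.001]
contact_force: [0.1, 0.1, 0.9]
grip_width: 0.0616
gripper_force: 0.0
```

Call:
{"fn": "step_arm", "kwargs": {
  "moves": [
    [0,0,-15,0,0,0,62],
    [0,0,-40,0,0,0,62],
    [0,0,-80,0,0,0,62],
    [0,0,-130,0,0,0,62],
    [0,0,-180,0,0,0,62],
    [0,0,-230,0,0,0,62],
    [0,0,-250,0,0,0,62],
    [0,0,-250,0,0,0,62]
  ]
}}

```text
clock: 29.05
tcp_pos: [0.5137, -0.0713, 0.3559]
orientation: [2.283, 2.153, 0.01]
contact_force: [0.0, -0.2, -0.1]
grip_width: 0.062
gripper_force: 0.0
```

```bash
python3 - <<'E'
from h import *
H=np.array([.524,.117,0])-.12*by
for n in('scene','top'):
    F=grab(n); X=pts(F); h2=cv2.cvtColor(F['image'],cv2.COLOR_RGB2HSV); D=X-H
    m=((h2[...,0]<8)|(h2[...,0]>172))&(h2[...,1]>150)&(np.abs(D@bx)<.06)&(np.abs(D@by+.075)<.05)
    q=D[m]; s=-q@by; z=q[:,2]-.055
    print(n,len(q),'slope',np.arctan(np.polyfit(s,z,1)[0]),'z',np.percentile(q[:,2],[5,50,95]),'a',np.mean(np.arctan2(z,s)-np.arctan2(.005,s)))
    wood=(h2[...,1]>70)&(h2[...,0]>9)&(h2[...,0]<25)&(X[...,2]<.055)&(X[...,2]>.03)&(np.abs(X[...,0]-.52)<.2)&(np.abs(X[...,1]-.12)<.2)
    print('  wood',cv2.minAreaRect((X[wood][:,:2]*1000).astype(np.float32)))
o=r.get_obs(); print(o['clock'],o['contact_force'])
E
```

```text
scene 81 slope 0.7417743578502086 z [0.09811729 0.11969306 0.12508931] a 0.6055318772822809
  wood ((526.4524536132812, 114.75141906738281), (237.83172607421875, 239.26504516601562), 87.5152359008789)
top 47 slope -0.9982686942868718 z [0.09988401 0.10716974 0.11191637] a 0.5821208380780238
  wood ((524.2119140625, 116.95841979980469), (235.07508850097656, 236.81558227539062), 86.60928344726562)
29.15 [ 0.05789495 -0.70313164 -0.70271309]
```

The pedal is back at its starting height (scene median z 0.1197, against 0.119 at the start). The tray is unmoved and the arm is clear.

```bash
python3 -c "
from bench import r
print(r.hand_in())"
```

```text
the job is handed in; nothing more can be done
None
```

The job is handed in: I set the brake with a push that peaked at about 14.7 N, pressed the lid shut, and lifted the pedal back to its starting height (it slipped on the first lift, so I gripped it again); the tray did not visibly shift, the arm never went near the jug, bottle or brush, and it took about 29 s.

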